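# Put a printer battery on charge

## Robot

A 6-joint arm with a two-finger parallel gripper is mounted at the origin on the work surface. World frame = base frame: x ahead of the robot, y to its left, z up, the work surface at z = 0. Lengths are in m, angles in rad, forces in N, time in s.
With the tool pointing down it reaches from about 0.35 to 0.975 m from the base axis. Payload 4.9 kg.
Tool frame: the origin (TCP) lies between the finger pads; the fingertips stand 14 mm ahead of it and the grasp point (between the pads) lies 5 mm behind it (manip.tcp_to_tips is the distance from the TCP to the fingertips, in m); z points along the fingers, y is the line along which they close (so a half turn about z gives the same grasp; the last joint's range is limited). The gripper opens to 85 mm and grips with 20 to 120 N. Pads are 22 mm wide; open, the fingers measure 114 mm over their backs; the gripper's body (76 mm by 85 mm) begins 54 mm behind the grasp point. The pads swing forward as they close: fully open they stand 13 mm farther back than shut.
Start: joints at [-1.228, 0.053, 1.613, -0, 1.476, -0.119], TCP at [0.278, -0.56, 0.245] pointing down, gripper open.
Joint ranges: [-3.01, 3.01], [-1.01, 2.22], [0.06, 2.58], [-1.02, 4.17], [0.09, 2.62], [-3.14, 3.14]. Speed limits (rad/s): [2.57, 2.57, 3.14, 3.14, 3.14, 3.14].

## Interface

Orientations are given as a unit quaternion [w, x, y, z].
In Python, from plant import manip gives the robot as it stands.
- The arm moves only by the tool servo_tool, never from a script. Its argument "moves" is a list that holds one entry, the list of rows, each a list of 7 numbers: the shift along the tool's x, y, z in mm, then the turn, a rotation vector about the tool's x, y, z in degrees, then the finger opening in mm, from 0 to 85.4. In form: [[[x, y, z, ax, ay, az, fingers], ...]]. A call has 1 to 12 rows; each row shifts and turns the commanded pose from where the row before left it, along the tool's axes as they then stand; what a row does not reach is not made up. A row lasts 1/8 s, in which the tool goes at most 62.5 mm and 10.7 degrees, less where a joint would pass 70% of its speed; a pose out of reach is approached as far as the arm can. A call with a gripper value outside its range is refused whole. The fingers move at their own pace and stop on an object; the grip force is fixed at half the most. Time passes only in rows, so rows that do not move let the fingers close. It gives the time, the measured TCP pose, the force, the opening and the grip force at its end, in the units of the state.
- manip.state(): the state, without advancing time (a new reading comes with each control period).
- manip.grab_frame(name): name is "scene" or "top" or "wrist"; returns a dict with "image" (400x640x3 uint8, blue, green, red), "mtx" (3x3 intrinsics, pixels), "eye" and "rotation" of the camera in the world. Camera axes: x right, y down, z forward; pixel columns grow to the right and rows downward; lengths in m; the calibration is good to about 2 mm. A picture is of the moment at which its call begins. There is no depth.
- manip.job_done(): hands the job in; it is judged then, once.
The state is a dict: "time": time; "joint_pos": joint angles; "joint_vel": joint speeds; "joint_efforts": joint torques, N m; "tool_pos": TCP position; "tool_rot": TCP orientation; "contact_force": force on the tool from outside, world axes, zero at the start; "ft_torque": the same for the moment, N m; "gripper_width": opening from 0.0 (shut) to 1.0 (fully open); "grasp_force": force on a finger pad.
Only numpy, scipy, OpenCV 4.12 (cv2) and the standard library are available. Lean on these libraries where they do the work, as an engineer would, in place of code of your own. Each camera call takes 0.05 s, during which the arm holds its last target. There are 200 camera calls.

## Task

Put the loose printer battery on charge in the free bay of the three-bay charger: toe its thin end in under the hood, push it up against the sprung contacts and lower the other end until the battery lies flat on the bay floor and has sprung back with its heel caught under the nose. Do not ram the contacts, and leave the two batteries already charging and the other things on the bench where they are.

Things in the scene. Friction and masses are not known exactly. Their poses are not given: they have to be found in the camera images.
- pack_centre (a point): Centre of the loose battery, a black plastic block lying right way up: 112 mm long (its x), 50 wide (y), 30 high (z), about 0.3 kg; this point is at half length, half width and 15 mm above the underside. The full-height body runs from 50 mm behind to 32 mm ahead of it, with flat parallel sides 50 mm apart, good to grip. +x end: thin toe. -x end: heel.
- pack_toe (a point): Middle of the loose battery's toe edge, at the underside, 56 mm ahead of its centre. The toe is a tongue 24 mm long, 44 mm wide, only 12 mm high, level with the underside, with brass contact strips on top. The battery goes home toe first, tilted toe-down by about 10 degrees.
- pack_heel (a point): Middle of the loose battery's heel edge, at the underside, 56 mm behind its centre. The heel is a ledge 6 mm long, 44 mm wide and 10 mm high, level with the underside.
- free_bay (a point): Point on the floor of the charger's free bay, where the middle of the battery's underside (15 mm below its centre) lies once home. +x points to the hood, z up; a battery that is home has the same axes. The floor is flat, 22 mm above the bench, with no side walls between hood and heel stop: low room for fingers beside the battery.
- hood_edge (a point): Lower edge of the hood over the free bay's toe pocket, in the middle of the bay: 47 mm ahead (+x) of the free_bay point and 16.5 mm above the floor. The hood is 6.5 mm thick; the housing beginning 25 mm behind its edge stands 34 mm above the floor. The pocket under the hood is 48 mm wide.
- contacts (a point): Free bay, floor level, where the face of the sprung contact block in the pocket stands with a battery home: 56 mm ahead of free_bay, pushing with 5 N. Unpressed its face is 53 mm ahead of free_bay (first resists with 3.5 N); its hard stop comes at about 62 mm (8 N just before it).
- nose (a point): Top edge of the nose on the free bay's heel stop: 52 mm behind (-x) free_bay, 15.5 mm above the floor. The nose is 4 mm thick and overhangs the heel stop's face (56 mm behind) by 4 mm. So the heel gets down past it only while the battery is pushed 4 to 6 mm farther than home; let go, the spring pushes it back under the nose.
- charger: Three-bay charger fixed to the bench, grey plastic, 182 mm (x) by 268 mm (y), 56 mm high at its housing. Origin on the bench under the middle bay, below the middle of a battery that is home there; x points towards the hood, z up. The other bays are 84 mm to either side (y = +84 and -84 mm).
- packa_centre (a point): Centre (15 mm above the underside) of a battery of the same kind already charging in a bay; leave it alone. Between its side and a battery in the bay beside it 34 mm are free.
- packb_centre (a point): Centre of the second battery already charging, likewise.
- mirror: Black car mirror, 62 x 236 x 30 mm, lying face up on a cardboard sheet; origin under its middle. Leave it alone.
- printer: Portable label printer, black and grey, 118 x 150 x 64 mm; origin under its middle. Leave it alone.
- tape: Roll of packing tape lying flat, 110 mm across, 48 mm high; origin under its middle. Leave it alone.
- contact0: Sprung contact block in the toe pocket of the right bay (y = -84 mm in the charger's frame): white, 8 x 36 x 10 mm, brass pins on its face; origin at the foot of its face. Slides only along the bay.
- contact1: Sprung contact block in the toe pocket of the middle bay (y = 0 mm in the charger's frame): white, 8 x 36 x 10 mm, brass pins on its face; origin at the foot of its face. Slides only along the bay.
- contact2: Sprung contact block in the toe pocket of the left bay (y = 84 mm in the charger's frame): white, 8 x 36 x 10 mm, brass pins on its face; origin at the foot of its face. Slides only along the bay.
There are look-alikes about, which are no part of the job. Leave any red or turquoise look-alike of the part that bears pack_centre alone. What is shaped like the part that bears packa_centre but green is not meant.

How it is judged:
By the outcome, as a careful person would: the job done as asked, in the order asked, and still so for the second after the job is handed in, with the robot touching nothing.
It also fails if it takes over 42 s, if anything falls off the work surface, if the arm or the gripper's body presses on something with over 40 N, if the wrist force passes 120 N, or if a joint passes its speed limit or range.

## Working session

There is one attempt and no reset: what is moved stays moved. The work goes in short steps, Python scripts to look and compute and a tool call to move; the robot and the scene stay as the last step left them, time stands still between calls to the robot, and variables do not carry over. Pictures are saved under pics/ and viewed, at most 10 in all, crops included, and the job is handed in when it is done.

Besides the shell and the picture viewer there is one more tool, called by a JSON object that holds its "name" and its "arguments". servo_tool: Moves the arm, as the interface text tells. Its arguments: {"type":"object","properties":{"moves":{"type":"array"}},"required":["moves"]}

```bash
ls; mkdir -p pics
cat > h.py <<'E'
import numpy as np, cv2
from plant import manip
def grab(n,f):
    g=manip.grab_frame(n); cv2.imwrite('pics/'+f,g['image']); np.savez('pics/'+f[:-4]+'.npz',**{k:np.array(v) for k,v in g.items()}); return g
def load(f): return dict(np.load('pics/'+f+'.npz'))
def ray(g,px,z):
    d=np.array(g['rotation'])@np.linalg.solve(g['mtx'],[px[0],px[1],1.0]); e=np.array(g['eye'])
    return e+d*(z-e[2])/d[2]
def proj(g,p):
    c=np.array(g['rotation']).T@(np.array(p)-g['eye']); q=g['mtx']@c; return q[:2]/q[2]
E
python3 - <<'E'
from h import *
for n in ['scene','top']:
    g=grab(n,n+'0.png'); print(n,g['eye'],g['rotation'],g['mtx'])
print(manip.state())
E
```

```text
pics
scene [ 1.28560296 -0.29579138  0.86719683] [-0.31479285  0.77247595  0.51050002 -0.20874889] [[421.7182035    0.         320.59048078]
 [  0.         421.7182035  204.0644155 ]
 [  0.           0.           1.        ]]
top [0.33935076 0.04002414 1.17093138] [ 0.06597221 -0.69730801  0.71103086 -0.06200256] [[395.52892765   0.         307.56281034]
 [  0.         395.52892765 198.61085319]
 [  0.           0.           1.        ]]
{'time': 0.1, 'joint_pos': array([-1.22802311e+00,  5.33055932e-02,  1.61414873e+00, -1.30989152e-05,
        1.47602126e+00, -1.18959941e-01]), 'joint_vel': array([-9.70753693e-04, -1.84907464e-03, -3.84890622e-03,  8.55782039e-04,
       -1.55642710e-03, -6.85505371e-05]), 'joint_efforts': array([-1.42670388e-04, -3.94907463e+01, -3.71362066e+01, -1.31678539e-04,
        3.96042349e-03, -2.08958141e-05]), 'tool_pos': array([ 0.27827458, -0.55902886,  0.24418155]), 'tool_rot': array([-9.34847487e-04,  9.73467894e-01,  2.28821707e-01, -1.11615059e-04]), 'contact_force': array([ 0.26458229, -0.41337323, -0.91819935]), 'ft_torque': array([-0.02088299,  0.0300437 ,  0.00947622]), 'grasp_force': 0.0, 'gripper_width': 0.9988246538664071}
```

```bash
python3 - <<'E'
s=open('h.py').read()
s=s.replace("from plant","from scipy.spatial.transform import Rotation as R\ndef Q(q): return R.from_quat(np.roll(q,-1))\nfrom plant").replace("np.array(g['rotation'])@","Q(g['rotation']).as_matrix()@").replace("np.array(g['rotation']).T","Q(g['rotation']).as_matrix().T")
open('h.py','w').write(s)
E
cat h.py
```

```text
import numpy as np, cv2
from scipy.spatial.transform import Rotation as R
def Q(q): return R.from_quat(np.roll(q,-1))
from plant import manip
def grab(n,f):
    g=manip.grab_frame(n); cv2.imwrite('pics/'+f,g['image']); np.savez('pics/'+f[:-4]+'.npz',**{k:np.array(v) for k,v in g.items()}); return g
def load(f): return dict(np.load('pics/'+f+'.npz'))
def ray(g,px,z):
    d=Q(g['rotation']).as_matrix()@np.linalg.solve(g['mtx'],[px[0],px[1],1.0]); e=np.array(g['eye'])
    return e+d*(z-e[2])/d[2]
def proj(g,p):
    c=Q(g['rotation']).as_matrix().T@(np.array(p)-g['eye']); q=g['mtx']@c; return q[:2]/q[2]
```

View pics/top0.png

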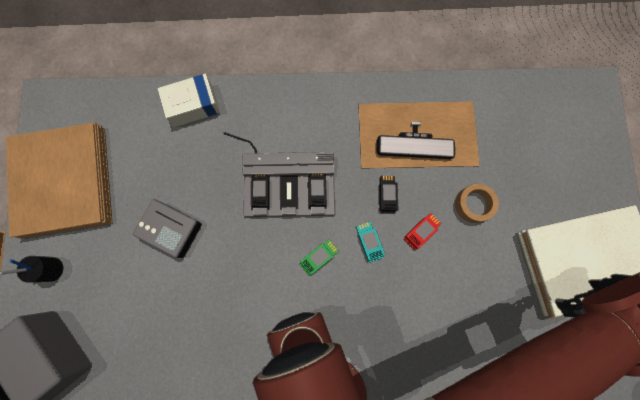

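View pics/scene0.png

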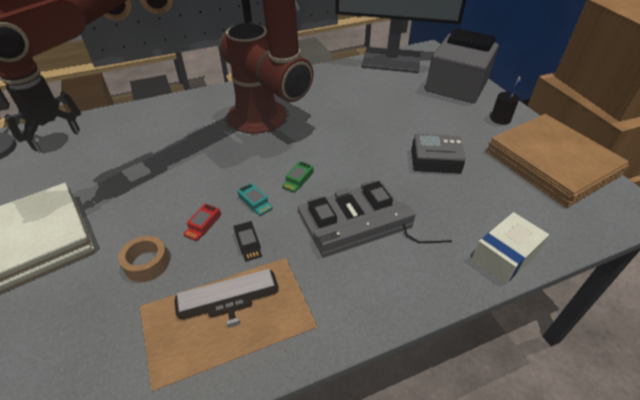

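Run:
```python
from h import *
g=load('top0')
im=g['image']
for n,px,z in [('pack top',(388,195),.03),('toe',(388,178),.012),('pack heel',(388,212),.02),('bay centre',(289,190),.022),('chg UL',(243,153),.056),('UR',(335,153),.056),('LL',(245,217),.01),('LR',(335,214),.01)]:
    print(n,ray(g,px,z).round(3))
w=grab('wrist','w0.png'); s=manip.state()
T=Q(s['tool_rot']).as_matrix()
print('T',T.round(3)); print('cam in tool',(T.T@(w['eye']-s['tool_pos'])).round(4),(T.T@Q(w['rotation']).as_matrix()).round(3),w['mtx'])
```

```text
pack top [ 0.554 -0.192  0.03 ]
toe [ 0.61  -0.198  0.012]
pack heel [ 0.506 -0.191  0.02 ]
bay centre [0.577 0.099 0.022]
chg UL [0.683 0.231 0.056]
UR [ 0.678 -0.038  0.056]
LL [0.501 0.231 0.01 ]
LR [ 0.504 -0.036  0.01 ]
T [[ 0.895  0.446 -0.001]
 [ 0.446 -0.895  0.002]
 [ 0.    -0.002 -1.   ]]
cam in tool [ 0.0807 -0.0005 -0.1286] [[-0.    -0.949 -0.314]
 [ 1.    -0.    -0.   ]
 [ 0.    -0.314  0.949]] [[288.33514145   0.         317.61486503]
 [  0.         288.33514145 201.33892376]
 [  0.           0.           1.        ]]
```

{"name": "servo_tool", "arguments": {"moves": [[[44,-23.6,0,0,0,0,85],[44,-23.6,0,0,0,0,85],[44,-23.6,0,0,0,0,85],[44,-23.6,0,0,0,0,85],[44,-23.6,0,0,0,0,85],[44,-23.6,0,0,0,0,85],[44,-23.6,0,0,0,0,85],[44,-23.6,0,0,0,0,85],[44,-23.6,0,0,0,0,85],[0,0,0,0,0,10.2,85],[0,0,0,0,0,10.2,85],[0,0,0,0,0,10.2,85]]]}}

```text
time: 1.65
tool_pos: [0.5383, -0.1925, 0.2448]
tool_rot: [-0.0, 0.999, -0.039, -0.0]
contact_force: [0.3, -0.7, 0.8]
gripper_width: 0.997
grasp_force: 0.0
```

Run:
```python
from h import *
w=grab('wrist','w1.png'); s=manip.state(); print(s['tool_pos'],Q(s['tool_rot']).as_matrix().round(3),s['time'],s['contact_force'])
```

```text
[ 0.53823102 -0.19263279  0.24484371] [[ 0.997 -0.081 -0.001]
 [-0.081 -0.997  0.   ]
 [-0.001 -0.    -1.   ]] 1.7 [-0.57897674  0.1944747   0.16028688]
```

View pics/w1.png

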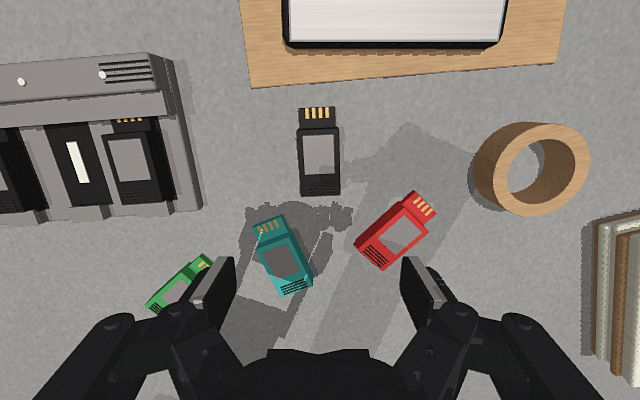

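Run:
```python
from h import *
g=load('w1'); im=g['image']; y0,y1,x0,x1=90,210,270,360
roi=im[y0:y1,x0:x1].astype(int); hsv=cv2.cvtColor(im,cv2.COLOR_BGR2HSV)[y0:y1,x0:x1]
m=((roi.max(2)<75)).astype(np.uint8)
n,l,st,c=cv2.connectedComponentsWithStats(m); print(st)
k=1+np.argmax(st[1:,4]); 
for y in range(y0,y1,4):
    xs=np.where(l[y-y0]==k)[0]
    if len(xs): print(y,xs.min()+x0,xs.max()+x0,len(xs))
    
# gray profile along the mid column
gr=cv2.cvtColor(im,cv2.COLOR_BGR2GRAY); print(gr[98:114,308],gr[186:206,318]); print(gr[150,288:350])
```

```text
[[   0    0   90  120 8657]
 [  26   16   45   91 2143]]
106 332 333 2
110 299 334 18
114 299 334 17
118 299 335 26
122 299 334 36
126 300 335 36
130 297 338 42
134 297 338 34
138 296 338 11
142 297 339 12
146 297 338 11
150 298 338 10
154 298 339 11
158 298 339 12
162 299 339 10
166 299 339 11
170 299 339 10
174 299 339 32
178 300 339 40
182 300 339 40
186 300 339 40
190 300 339 40
194 301 339 39
[153 154 155 155 152 153 154 157 156 117 110 155 150 150 149 154] [ 42  42  34  39  37  30  41  38  34  46 112 164 158 153 149 146 146 149
 155 160]
[152 151 150 150 152 153 154 157 171  79  40  45  46  44  37 127 154 150
 149 150 148 148 149 149 148 148 149 149 148 148 149 149 149 149 149 149
 149 149 149 149 149 149 148 150 154 138  55  41  47  47  39  77 145 141
 135 131 153 154 153 156 155 154]
```

Run:
```python
from h import *
g=load('w1')
p=lambda px,z: ray(g,px,z)
L1,L2,R1,R2=p((296.7,136),.03),p((300,192),.03),p((339,136),.03),p((340,192),.03)
print('widths',np.linalg.norm(L1-R1),np.linalg.norm(L2-R2))
a=(L1+R1)/2;b=(L2+R2)/2; d=(a-b)[:2]; print('axis yaw',np.degrees(np.arctan2(d[1],d[0])), a,b)
toe=(p((299,106.8),.012)+p((334.5,106.8),.012))/2; toe0=p((317,106.8),0); heel=p((320,196.3),.03); 
u=d/np.linalg.norm(d); print('toe',toe,toe0,'rear',heel,'len',(toe-heel)[:2]@u,'centres',toe[:2]-56*u/1000,heel[:2]+50*u/1000)
s=manip.state();T=Q(s['tool_rot']).as_matrix()
c=(toe[:2]-56*u/1000+heel[:2]+50*u/1000)/2
print(c,'in tool',T.T@(np.r_[c,.015]-s['tool_pos']), 'tool yaw',np.degrees(np.arctan2(T[1,0],T[0,0])))
```

```text
widths 0.0493719525068749 0.04966621626835594
axis yaw -2.203706280694759 [ 0.58500985 -0.19605628  0.03      ] [ 0.51686836 -0.19343413  0.03      ]
toe [ 0.61733146 -0.19726224  0.012     ] [ 0.6172652  -0.19752663  0.        ] rear [ 0.51129074 -0.1930143   0.03      ] len 0.10612563848488175 centres [ 0.56137288 -0.19510891] [ 0.56125376 -0.19493693]
[ 0.56131332 -0.19502292] in tool [0.02336444 0.00057941 0.2298269 ] tool yaw -4.658949775760964
```

{"name": "servo_tool", "arguments": {"moves": [[[0,0,0,0,0,-2.46,85],[15.2,1.5,40,0,0,0,85],[0,0,50,0,0,0,85],[0,0,50,0,0,0,85],[0,0,45,0,0,0,85],[0,0,25,0,0,0,85],[0,0,15,0,0,0,85],[0,0,4,0,0,0,85],[0,0,0,0,0,0,85]]]}}

```text
time: 2.82
tool_pos: [0.5542, -0.1952, 0.0172]
tool_rot: [0.0, 1.0, -0.014, 0.001]
contact_force: [0.1, -0.2, -0.3]
gripper_width: 0.997
grasp_force: 0.0
```

{"name": "servo_tool", "arguments": {"moves": [[[0,0,0,0,0,0,40],[0,0,0,0,0,0,40],[0,0,0,0,0,0,40],[0,0,0,0,0,0,40],[0,0,0,0,0,0,40],[0,0,0,0,0,0,40],[0,0,0,0,0,0,40],[0,0,0,0,0,0,40]]]}}

```text
time: 3.82
tool_pos: [0.5544, -0.1953, 0.0176]
tool_rot: [0.0, 1.0, -0.015, 0.001]
contact_force: [-0.7, 0.8, 5.9]
gripper_width: 0.577
grasp_force: 65.5
```

Run:
```python
from h import *
s=manip.state(); T=Q(s['tool_rot']).as_matrix(); print(s['tool_pos'],T.round(4),s['time'],s['contact_force'],s['gripper_width']*85.4,s['grasp_force'])
```

```text
[ 0.55441612 -0.19527496  0.01763975] [[ 9.996e-01 -2.930e-02  1.800e-03]
 [-2.930e-02 -9.996e-01 -8.000e-04]
 [ 1.900e-03  8.000e-04 -1.000e+00]] 3.825 [-0.68965269  0.82264887  5.91968609] 49.25519220962951 65.47773599624634
```

{"name": "servo_tool", "arguments": {"moves": [[[0,0,-20,0,0,0,40],[0,0,-40,0,0,0,40],[0,0,-45,0,0,0,40],[0,0,-50,0,0,0,40],[0,0,-45,0,0,0,40],[-11.8,-41.8,0,0,0,0,40],[-11.8,-41.8,0,0,0,0,40],[-11.8,-41.8,0,0,0,0,40],[-11.8,-41.8,0,0,0,0,40],[-11.8,-41.8,0,0,0,0,40],[-11.8,-41.8,0,0,0,0,40],[-11.8,-41.8,0,0,0,0,40]]]}}

```text
time: 5.32
tool_pos: [0.4783, 0.1013, 0.2163]
tool_rot: [0.0, 1.0, -0.015, -0.0]
contact_force: [1.0, 0.3, -2.6]
gripper_width: 0.576
grasp_force: 64.4
```

{"name": "servo_tool", "arguments": {"moves": [[[0,0,0,0,0,0,40],[0,0,0,0,0,0,40]]]}}

```text
time: 5.58
tool_pos: [0.4792, 0.0998, 0.2163]
tool_rot: [0.0, 1.0, -0.014, -0.0]
contact_force: [-0.7, -0.5, -2.7]
gripper_width: 0.574
grasp_force: 64.5
```

Run:
```python
from h import *
w=grab('wrist','w2.png'); s=manip.state(); print(s['tool_pos'],Q(s['tool_rot']).as_matrix().round(4),s['time'],s['contact_force'],s['grasp_force'])
np.savez('pics/s2.npz',p=s['tool_pos'],q=s['tool_rot'])
```

```text
[0.47941313 0.09935455 0.21629807] [[ 9.996e-01 -2.990e-02 -2.000e-04]
 [-2.990e-02 -9.996e-01 -5.000e-04]
 [-2.000e-04  5.000e-04 -1.000e+00]] 5.625 [-0.02982943 -0.01186719 -2.13451033] 64.48015093803406
```

View pics/w2.png

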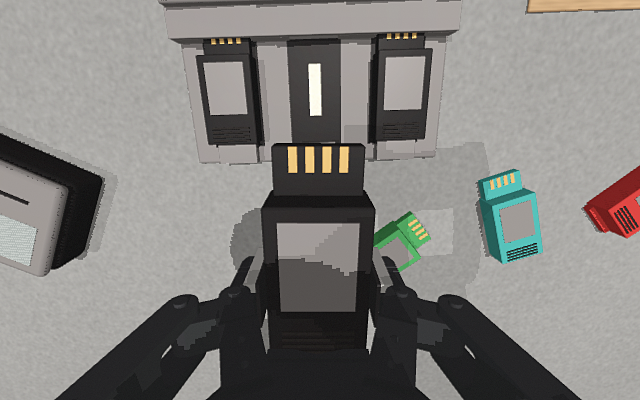

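Run:
```python
from h import *
g=load('w2'); gr=cv2.cvtColor(g['image'],cv2.COLOR_BGR2GRAY)
np.set_printoptions(linewidth=250)
for r in (65,95,120):
    print(r,'A',195,gr[r,190:216],'|',240,gr[r,240:266]); print('  B',368,gr[r,364:384],'|',420,gr[r,418:448]); print('  L',284,gr[r,282:296],'|',334,gr[r,334:350])
for c in (225,250,380,400): print(c,'rows28-56',gr[28:56,c],'130-156',gr[130:156,c])
for c in (300,330): print(c,gr[24:50,c],'toe136-',gr[136:150,c])
for r in (160,180): print(r,gr[r,266:284],gr[r,356:372])
big=cv2.resize(g['image'][0:170,160:470],None,fx=2.5,fy=2.5,interpolation=cv2.INTER_NEAREST); cv2.imwrite('pics/w2c.png',big)
```

```text
65 A 195 [161 160 161 161 162 167 152  61  44  51  53  50  39 111 173 169 166 167 166 166 167 167 167 167 166 167] | 240 [172 180 135  62  58  60  63  62  66  48  22  21  21  22  20  18  43  45  88 149 147 146 145 144 141 163]
  B 368 [164 165 167 174 110 110  57  30  30  20  19  22  23  13  42  73  72  70  69  66] | 420 [173 172 172 172 174 182 131  59  54  57  57  57  40 140 171 166 164 163 164 164 164 164 164 164 167 149 153 176 173 173]
  L 284 [164 164 163 165 169 156  75  65  68  69  71  71  71  70] | 334 [ 73  73  74  75  72  68  90 172 168 165 165 165 165 165 165 164]
95 A 195 [161 162 161 161 162 161 162 161 162 164 177  68  43  50  51  49  42 107 173 169 166 166 165 166 166 165] | 240 [169 170 169 171 179 131  60  54  56  58  59  63  43  20  18  21  22  20  21  48  27 153 149 146 144 144]
  B 368 [163 163 166 174 116  73  32  23  18  19  22  23  17  46  68  63  63  64  60  45] | 420 [169 169 172 183  74  46  53  55  55  47  58 171 166 163 163 162 161 161 162 162 163 167 148 146 167 168 169 171 172 170]
  L 284 [163 163 164 163 163 164 172 129  67  63  64  66  65  65] | 334 
[... 1543 characters left out ...]
0  53  33  96 181 167 165 164 163 164 163 162 163 163 164 162 142 144 144]
300 [165 165 165 165 164 165 164 164 167 171 128  56  81  89  85  38  27  40  41  39  36  42  79  74  73  73] toe136- [60 57 57 56 55 58 63 16 20 23 41 51 56 54]
330 [164 165 165 165 164 165 164 167 172 134  54  75  88  87  38  29  31  39  36  43  81  79  76  76  77  75] toe136- [ 59  58  56  55  51  69 142  61  11  10 105 219 225 221]
160 [134 132 131 133 139  84  39  49  53  53  52  52  51  53  52  54  55  54] [ 52  53  53  53  52  51  53  42  56 176 174 176  99  88  90  88]
180 [173 171 172 170 172 183 118  43  46  47  50  48  47  48  49  48  50  49] [ 47  48  47  48  50  47  39  51 163 158 157 153 152 153 157 157]
```

View pics/w2c.png

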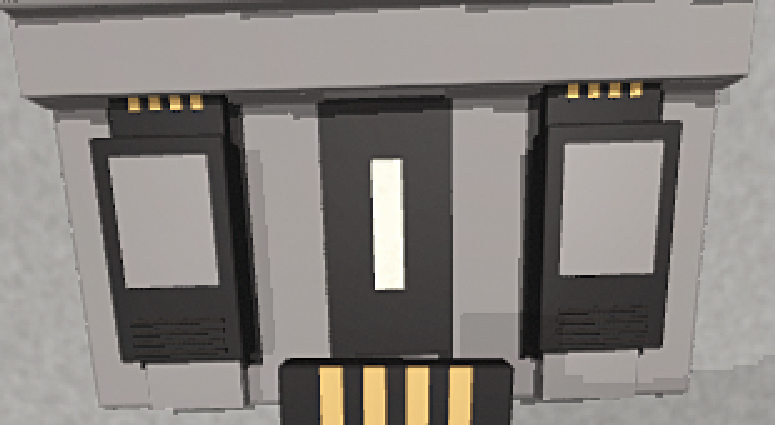

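Run:
```python
from h import *
g=load('w2'); Z=.052
def mid(l,r,row,z): 
    a,b=ray(g,(l,row),z),ray(g,(r,row),z); return (a+b)/2,np.linalg.norm(a-b)
def edges(n,rows,z):
    M=[mid(l,r,row,z) for row,l,r in rows]; P=np.array([m[0] for m in M]); d=P[0]-P[-1]
    print(n,'w',[round(m[1]*1e3,1) for m in M],'yaw',np.degrees(np.arctan2(d[1],d[0])).round(2)); 
    return np.polyfit(P[:,0],P[:,1],1)
fA=edges('A',[(65,196.8,249.3),(95,200.9,252),(120,204.5,254.3)],Z)
fB=edges('B',[(65,377.8,431.3),(95,377,428.8),(120,376.2,426.3)],Z)
fL=edges('L',[(65,287.8,340.3),(95,289.4,340.8),(120,290.6,340.8)],.022)
rA=ray(g,(237,144.9),Z);rB=ray(g,(400,140.5),Z);tA=ray(g,(225,54.2),Z);tB=ray(g,(400,49),Z)
print('rear',rA,rB,'front',tA,tB,'len',tA-rA,tB-rB)
d=rA-rB; print('yaw rear',np.degrees(np.arctan2(-d[0],d[1])),'front',np.degrees(np.arctan2(-(tA-tB)[0],(tA-tB)[1])))
# hood lower front edge z=.0385+: rows A225:36.5 B400:31 ; col300: ?
for px in [(225,36),(300,34.5),(330,33.5),(400,31)]: print('hood',ray(g,px,.0385))
# bay centre line
x=.577; print('y at x=.577: A,B,mean,L',np.polyval(fA,x),np.polyval(fB,x),(np.polyval(fA,x)+np.polyval(fB,x))/2,np.polyval(fL,x))
# held toe
s=load('s2') if 0 else np.load('pics/s2.npz'); T=Q(s['q']).as_matrix()
def tool(px,zt): # plane tool z = zt (tool vertical): world z
    return (T.T@(ray(g,px,s['p'][2]-zt)-s['p'])*1e3).round(1)
print('toe in tool',[tool(p,.0176-.012) for p in [(273,143),(319,143),(364,143),(271.3,160),(364.6,160)]])
print('toe in tool',[tool((319,r),.0056) for r in (141,145)])
```

```text
A w [np.float64(48.6), np.float64(48.7), np.float64(48.7)] yaw -0.33
B w [np.float64(49.5), np.float64(49.4), np.float64(49.1)] yaw -0.02
L w [np.float64(53.6), np.float64(54.0), np.float64(54.2)] yaw -0.01
rear [0.52473609 0.17970332 0.052     ] [0.5242959  0.01619924 0.052     ] front [0.60694794 0.18105681 0.052     ] [0.60654971 0.02117337 0.052     ] len [0.08221185 0.00135349 0.        ] [0.08225381 0.00497412 0.        ]
yaw rear -0.15425380415725998 front -0.14270853726183882
hood [0.62450155 0.18288502 0.0385    ]
hood [0.6236904  0.11230243 0.0385    ]
hood [0.62369821 0.08411675 0.0385    ]
hood [0.62385422 0.01855915 0.0385    ]
y at x=.577: A,B,mean,L 0.18417151348592728 0.016116302853668565 0.10014390816979793 0.10004416399151862
toe in tool [array([ 64. , -21.3,   5.6]), array([64. , -0.1,  5.6]), array([64.1, 20.6,  5.6]), array([ 56.2, -22.4,   5.6]), array([56.2, 21.3,  5.6])]
toe in tool [array([64.9, -0.1,  5.6]), array([63.1, -0.1,  5.6])]
```

{"name": "servo_tool", "arguments": {"moves": [[[0,0,0,0,0,-1.55,40],[0,0,0,0,-5,0,40],[0,0,0,0,-5,0,40],[18.6,-0.1,23.9,0,0,0,40],[18.6,-0.1,23.9,0,0,0,40],[18.6,-0.1,23.9,0,0,0,40],[18.6,-0.1,23.9,0,0,0,40],[18.6,-0.1,23.9,0,0,0,40],[0,0,0,0,0,0,40],[0,0,0,0,0,0,40]]]}}

```text
time: 6.88
tool_pos: [0.5507, 0.0999, 0.0832]
tool_rot: [-0.0, 0.996, -0.001, -0.087]
contact_force: [-0.2, -0.2, -2.7]
gripper_width: 0.573
grasp_force: 64.4
```

```bash
cat > st.py <<'E'
from h import *
BAY=np.array([.575,.1001,.022])
def st():
    s=manip.state(); T=Q(s['tool_rot']).as_matrix(); f=lambda v:((s['tool_pos']+T@(np.array(v)/1e3)-BAY)*1e3).round(1)
    print('t',s['time'],'tcp',s['tool_pos'].round(4),'pitch',np.degrees(np.arcsin(-T[2,0])).round(2),'yaw',np.degrees(np.arctan2(T[1,0],T[0,0])).round(2),'roll',np.degrees(T[2,1]).round(2))
    print('toe bottom',f((63.5,-.5,17.6)),'face@10',f((63.5,-.5,7.6)),'heel',f((-48.5,-.5,17.6)),'F',s['contact_force'].round(2),'tau',s['ft_torque'].round(2),'grip',s['grasp_force'])
if __name__=='__main__': st()
E
python3 - <<'E'
from st import *
st(); g=grab('wrist','w3.png'); cv2.imwrite('pics/w3c.png',cv2.resize(g['image'][0:240,160:480],None,fx=2.4,fy=2.4,interpolation=cv2.INTER_NEAREST))
E
```

```text
t 6.875 tcp [0.5507 0.0999 0.0832] pitch 9.97 yaw -0.16 roll -0.0
toe bottom [35.2  0.1 32.9] face@10 [37.   0.1 42.8] heel [-75.1   0.4  52.3] F [-0.21 -0.17 -2.67] tau [ 0.04 -0.18  0.03] grip 64.35517072677612
```

View pics/w3c.png

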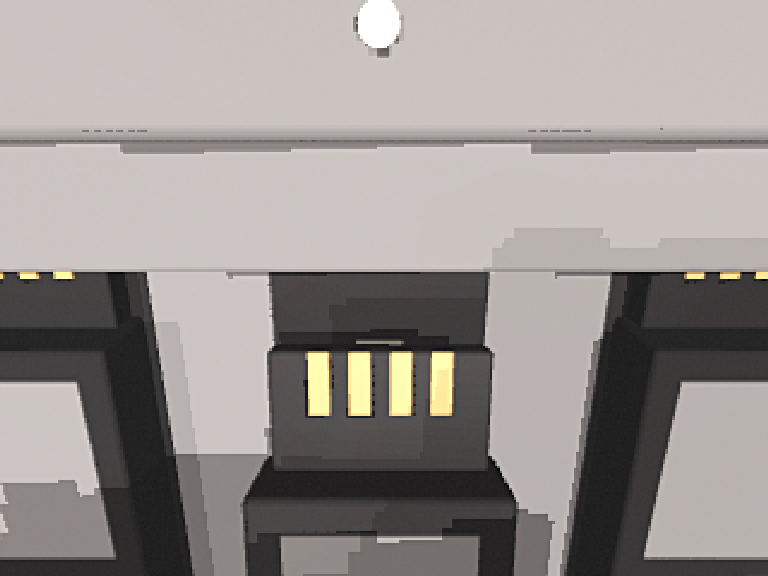

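{"name": "servo_tool", "arguments": {"moves": [[[1.85,0,10.5,0,0,0,40],[1.85,0,10.5,0,0,0,40],[0.9,0,5.2,0,0,0,40],[0.9,0,5.2,0,0,0,40],[0,0,0,0,0,0,40],[0,0,0,0,0,0,40]]]}}

```text
time: 7.68
tool_pos: [0.5505, 0.1004, 0.0506]
tool_rot: [-0.0, 0.996, -0.001, -0.087]
contact_force: [0.1, 0.0, -3.1]
gripper_width: 0.572
grasp_force: 64.7
```

```bash
python3 st.py
```

```text
t 7.675 tcp [0.5505 0.1004 0.0506] pitch 9.97 yaw -0.13 roll -0.0
toe bottom [35.   0.7  0.3] face@10 [36.8  0.6 10.2] heel [-75.3   0.9  19.7] F [ 0.07  0.01 -3.14] tau [ 0.05 -0.13 -0.03] grip 64.74020719528198
```

{"name": "servo_tool", "arguments": {"moves": [[[4.3,0,-0.75,0,0,0,40],[4.3,0,-0.75,0,0,0,40],[4.3,0,-0.75,0,0,0,40],[0,0,0,0,0,0,40],[0,0,0,0,0,0,40]]]}}

```text
time: 8.3
tool_pos: [0.5634, 0.1003, 0.0505]
tool_rot: [-0.0, 0.996, -0.001, -0.087]
contact_force: [0.1, -0.2, -2.5]
gripper_width: 0.574
grasp_force: 64.7
```

```bash
python3 st.py
```

```text
t 8.3 tcp [0.5634 0.1003 0.0505] pitch 10.01 yaw -0.13 roll 0.0
toe bottom [47.9  0.6  0.1] face@10 [49.6  0.6 10. ] heel [-62.4   0.8  19.6] F [ 0.07 -0.16 -2.5 ] tau [-0.01 -0.17  0.05] grip 64.70419764518738
```

{"name": "servo_tool", "arguments": {"moves": [[[1,0,-0.17,0,0,0,40],[1,0,-0.17,0,0,0,40],[0,0,0,0,0,0,40]]]}}

```text
time: 8.68
tool_pos: [0.5655, 0.1003, 0.0506]
tool_rot: [-0.0, 0.996, -0.001, -0.087]
contact_force: [-0.2, -0.4, -2.4]
gripper_width: 0.573
grasp_force: 64.7
```

{"name": "servo_tool", "arguments": {"moves": [[[1,0,-0.17,0,0,0,40],[0,0,0,0,0,0,40]]]}}

```text
time: 8.93
tool_pos: [0.5665, 0.1003, 0.0506]
tool_rot: [-0.0, 0.996, -0.001, -0.087]
contact_force: [0.4, 1.0, -3.7]
gripper_width: 0.577
grasp_force: 64.7
```

{"name": "servo_tool", "arguments": {"moves": [[[1,0,-0.17,0,0,0,40],[0,0,0,0,0,0,40]]]}}

```text
time: 9.18
tool_pos: [0.5672, 0.1003, 0.0505]
tool_rot: [-0.0, 0.996, -0.001, -0.088]
contact_force: [-2.1, -0.2, -1.8]
gripper_width: 0.571
grasp_force: 64.7
```

{"name": "servo_tool", "arguments": {"moves": [[[1,0,-0.17,0,0,0,40],[0,0,0,0,0,0,40]]]}}

```text
time: 9.43
tool_pos: [0.5678, 0.1004, 0.0505]
tool_rot: [-0.0, 0.996, -0.001, -0.088]
contact_force: [-4.5, -0.2, 0.4]
gripper_width: 0.57
grasp_force: 64.6
```

{"name": "servo_tool", "arguments": {"moves": [[[1,0,-0.5,0,0,0,40],[1,0,-0.3,0,0,0,40],[1,0,-0.17,0,0,0,40],[0,0,0,0,0,0,40]]]}}

```text
time: 9.93
tool_pos: [0.5709, 0.1003, 0.0506]
tool_rot: [-0.0, 0.996, -0.001, -0.088]
contact_force: [-5.4, 0.1, -0.4]
gripper_width: 0.572
grasp_force: 64.7
```

```bash
python3 st.py
```

```text
t 9.925 tcp [0.5709 0.1003 0.0506] pitch 10.11 yaw -0.13 roll 0.0
toe bottom [55.3  0.6  0.1] face@10 [57.1  0.6  9.9] heel [-54.9   0.8  19.8] F [-5.43  0.13 -0.41] tau [0.03 0.79 0.  ] grip 64.66960787773132
```

{"name": "servo_tool", "arguments": {"moves": [[[1,0,-0.3,0,0,0,40],[1,0,-0.2,0,0,0,40],[1,0,-0.17,0,0,0,40],[1,0,-0.17,0,0,0,40],[0,0,0,0,0,0,40]]]}}

```text
time: 10.55
tool_pos: [0.5744, 0.1003, 0.0506]
tool_rot: [-0.0, 0.996, -0.001, -0.089]
contact_force: [-6.9, 0.2, -0.0]
gripper_width: 0.576
grasp_force: 64.6
```

```bash
python3 st.py
```

```text
t 10.55 tcp [0.5744 0.1003 0.0506] pitch 10.22 yaw -0.13 roll 0.01
toe bottom [58.7  0.6  0. ] face@10 [60.5  0.6  9.9] heel [-51.5   0.8  19.9] F [-6.88  0.23 -0.04] tau [-0.05  0.98  0.07] grip 64.64269638061523
```

{"name": "servo_tool", "arguments": {"moves": [[[0.6,0,-0.1,0,0,0,40],[-0.12,0,1.1,0,1,0,40],[-0.12,0,1.1,0,1,0,40],[-0.12,0,1.1,0,1,0,40],[0,0,0,0,0,0,40]]]}}

```text
time: 11.18
tool_pos: [0.5739, 0.1003, 0.0474]
tool_rot: [-0.0, 0.998, -0.001, -0.063]
contact_force: [-6.8, -0.0, 0.8]
gripper_width: 0.572
grasp_force: 64.9
```

```bash
python3 st.py
```

```text
t 11.175 tcp [0.5739 0.1003 0.0474] pitch 7.2 yaw -0.13 roll 0.01
toe bottom [59.7  0.6 -0. ] face@10 [61.   0.6  9.9] heel [-51.4   0.8  14. ] F [-6.82 -0.03  0.83] tau [-0.05  1.    0.04] grip 64.89073991775513
```

{"name": "servo_tool", "arguments": {"moves": [[[0.2,0,1.1,0,1,0,40],[-0.12,0,1.1,0,1,0,40],[-0.12,0,1.1,0,1,0,40],[0,0,0,0,0,0,40]]]}}

```text
time: 11.68
tool_pos: [0.573, 0.1003, 0.0441]
tool_rot: [0.0, 0.999, -0.001, -0.037]
contact_force: [-9.5, -0.3, 2.6]
gripper_width: 0.573
grasp_force: 65.1
```

```bash
python3 st.py
```

```text
t 11.675 tcp [0.573  0.1003 0.0441] pitch 4.28 yaw -0.12 roll 0.01
toe bottom [60.   0.6 -0.2] face@10 [60.8  0.6  9.8] heel [-51.7   0.8   8.2] F [-9.47 -0.32  2.6 ] tau [-0.09  1.31 -0.04] grip 65.11659264564514
```

{"name": "servo_tool", "arguments": {"moves": [[[-0.4,0,-0.3,0,0,0,40],[0,0,0,0,0,0,40]]]}}

```text
time: 11.92
tool_pos: [0.573, 0.1003, 0.0442]
tool_rot: [0.0, 0.999, -0.001, -0.037]
contact_force: [-7.9, -0.1, -0.3]
gripper_width: 0.574
grasp_force: 64.8
```

```bash
python3 st.py
```

```text
t 11.925 tcp [0.573  0.1003 0.0442] pitch 4.24 yaw -0.12 roll 0.01
toe bottom [60.   0.6 -0.1] face@10 [60.8  0.6  9.9] heel [-51.7   0.8   8.2] F [-7.87 -0.08 -0.35] tau [-0.02  1.05 -0.02] grip 64.75598931312561
```

{"name": "servo_tool", "arguments": {"moves": [[[-0.7,0,1.0,0,1,0,40],[-0.12,0,1.1,0,1,0,40],[0,0,0,0,0,0,40]]]}}

```text
time: 12.3
tool_pos: [0.5725, 0.1003, 0.0421]
tool_rot: [0.0, 1.0, -0.001, -0.019]
contact_force: [-5.6, -0.4, -2.2]
gripper_width: 0.57
grasp_force: 64.7
```

```bash
python3 st.py
```

```text
t 12.3 tcp [0.5725 0.1003 0.0421] pitch 2.16 yaw -0.12 roll 0.01
toe bottom [60.2  0.6  0.1] face@10 [60.6  0.6 10.1] heel [-51.7   0.8   4.3] F [-5.64 -0.35 -2.21] tau [-0.02  0.93 -0.03] grip 64.67522978782654
```

Run:
```python
from st import *
F=[]
for i in range(6):
    manip.grab_frame('wrist'); s=manip.state(); F.append(np.r_[s['contact_force'],s['ft_torque'][1]])
print(np.round(F,2),np.mean(F,0)); st()
```

```text
[[-5.43  0.18 -2.04  0.88]
 [-6.08 -0.25 -1.45  0.92]
 [-5.71  0.23 -1.63  0.92]
 [-5.8   0.21 -0.78  0.93]
 [-6.45  0.28 -1.13  0.89]
 [-7.06 -0.18 -1.65  0.89]] [-6.08953531  0.08031199 -1.44634743  0.90462541]
t 12.6 tcp [0.5725 0.1003 0.0421] pitch 2.19 yaw -0.12 roll 0.0
toe bottom [60.3  0.6  0.1] face@10 [60.6  0.6 10.1] heel [-51.7   0.8   4.4] F [-7.06 -0.18 -1.65] tau [-0.03  0.89  0.08] grip 64.64857935905457
```

{"name": "servo_tool", "arguments": {"moves": [[[0.2,0,1.1,0,1,0,40],[0,0,0,0,0,0,40]]]}}

```text
time: 12.85
tool_pos: [0.5723, 0.1003, 0.041]
tool_rot: [0.0, 1.0, -0.001, -0.011]
contact_force: [-8.4, -1.0, -0.8]
gripper_width: 0.571
grasp_force: 64.9
```

```bash
python3 st.py
```

```text
t 12.85 tcp [0.5723 0.1003 0.041 ] pitch 1.22 yaw -0.12 roll 0.01
toe bottom [60.4  0.6  0. ] face@10 [60.6  0.6 10. ] heel [-51.6   0.8   2.4] F [-8.45 -1.   -0.81] tau [-0.11  1.05 -0.  ] grip 64.88870143890381
```

{"name": "servo_tool", "arguments": {"moves": [[[-0.3,0,1.1,0,1,0,40],[-0.05,0,0.3,0,0.2,0,40],[0,0,0,0,0,0,40]]]}}

```text
time: 13.22
tool_pos: [0.572, 0.1003, 0.0397]
tool_rot: [0.0, 1.0, -0.001, -0.0]
contact_force: [-8.1, 0.5, -0.1]
gripper_width: 0.572
grasp_force: 65.0
```

```bash
python3 st.py
```

```text
t 13.225 tcp [0.572  0.1003 0.0397] pitch 0.02 yaw -0.12 roll 0.01
toe bottom [60.5  0.6  0.1] face@10 [60.5  0.6 10.1] heel [-51.5   0.8   0.1] F [-8.08  0.53 -0.07] tau [-0.04  1.14  0.03] grip 64.96083855628967
```

{"name": "servo_tool", "arguments": {"moves": [[[0,0,0.3,0,0,0,40],[-1,0,0,0,0,0,40],[-1,0,0,0,0,0,40],[-1,0,0,0,0,0,40],[-1,0,0,0,0,0,40],[0,0,0,0,0,0,40]]]}}

```text
time: 13.98
tool_pos: [0.569, 0.1003, 0.0397]
tool_rot: [-0.0, 1.0, -0.001, 0.001]
contact_force: [-4.8, -0.4, -3.4]
gripper_width: 0.576
grasp_force: 64.6
```

```bash
python3 st.py
```

```text
t 13.975 tcp [0.569  0.1003 0.0397] pitch -0.13 yaw -0.13 roll -0.0
toe bottom [57.6  0.6  0.3] face@10 [57.5  0.6 10.3] heel [-54.4   0.8   0. ] F [-4.84 -0.4  -3.36] tau [-0.02  0.87  0.04] grip 64.61990118026733
```

{"name": "servo_tool", "arguments": {"moves": [[[0,0,0,0,0,0,52],[0,0,0,0,0,0,55],[0,0,0,0,0,0,58],[0,0,0,0,0,0,61],[0,0,0,0,0,0,63],[0,0,0,0,0,0,63],[0,0,-3,0,0,0,63],[0,0,-8,0,0,0,63],[0,0,-15,0,0,0,63],[0,0,-30,0,0,0,63],[0,0,-50,0,0,0,63],[-15,0,-50,0,0,0,63]]]}}

```text
time: 15.48
tool_pos: [0.5543, 0.1003, 0.1989]
tool_rot: [-0.0, 1.0, -0.001, 0.003]
contact_force: [-0.9, 0.6, 0.6]
gripper_width: 0.741
grasp_force: 0.0
```

{"name": "servo_tool", "arguments": {"moves": [[[-30,0,-20,0,0,0,63],[-30,0,0,0,0,0,63],[0,0,0,0,0,0,63],[0,0,0,0,0,0,63]]]}}

```text
time: 15.98
tool_pos: [0.4943, 0.1005, 0.2166]
tool_rot: [-0.0, 1.0, -0.001, 0.003]
contact_force: [-0.8, 0.2, 0.5]
gripper_width: 0.735
grasp_force: 0.0
```

Run:
```python
from st import *
st(); g=grab('wrist','w4.png')
```

```text
t 15.975 tcp [0.4943 0.1005 0.2166] pitch -0.29 yaw -0.13 roll -0.0
toe bottom [-17.1   0.7 177.3] face@10 [-17.1   0.7 187.3] heel [-129.1    1.   176.8] F [-0.82  0.19  0.47] tau [ 0.    0.04 -0.04] grip 0.0
```

View pics/w4.png

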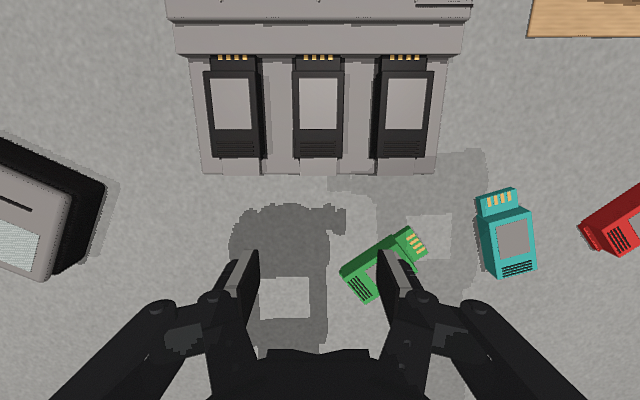

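Run:
```python
from h import *
g=load('w4'); gr=cv2.cvtColor(g['image'],cv2.COLOR_BGR2GRAY).astype(int)
for c in (220,235,305,318,332,395,410): 
    s=gr[150:165,c]; r=150+np.argmax(np.diff(s)); t=gr[72:90,c]; k=72+np.argmax(np.diff(t)); print(c,'rear',r,ray(g,(c,r+.5),.052)[0].round(4),'label front',k,ray(g,(c,k+.5),.052)[0].round(4))
```

```text
220 rear 159 0.5238 label front 78 0.6003
235 rear 157 0.5258 label front 78 0.6003
305 rear 157 0.5257 label front 77 0.601
318 rear 157 0.5256 label front 77 0.601
332 rear 157 0.5256 label front 77 0.6009
395 rear 157 0.5254 label front 78 0.5999
410 rear 157 0.5254 label front 78 0.5999
```

```bash
python3 -c "
from plant import manip
print(manip.job_done())"
```

```text
the job is handed in; nothing more can be done
None
```

The loose battery is in the middle bay, lying flat with its heel under the nose and within about 1 mm of its two neighbours' position in the last picture; the job is handed in after about 16 s of robot time. The contact block seems to have just reached its hard stop at about 9.5 N, so I backed off and finished from there.

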